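# Lock the red mask onto its market-stall stand

## Robot

A 7-joint arm with a two-finger parallel gripper is mounted at the origin on the work surface. World frame = base frame: x ahead of the robot, y to its left, z up, the work surface at z = 0. Lengths are in mm, angles in rad, forces in N, time in s.
With the tool pointing down it reaches from about 400 to 875 mm from the base axis. Payload 4.4 kg.
Tool frame: the origin (TCP) lies at the very end of the fingers, on their centre line; the grasp point (between the pads) lies 19 mm behind it; z points along the fingers, y is the line along which they close (so a half turn about z gives the same grasp; the last joint's range is limited). The gripper opens to 85 mm and grips with 20 to 120 N. Pads are 22 mm wide; open, the fingers measure 114 mm over their backs; the gripper's body (76 mm by 85 mm) begins 54 mm behind the grasp point. The pads swing forward as they close: fully open they stand 13 mm farther back than shut.
Start: joints at [1.166, 0.628, 0.038, 1.517, -0.027, 0.996, -0.02], TCP at [216.059, -613.055, 231.313] pointing down, gripper open.
Joint ranges: [-3.06, 3.06], [-0.37, 2.12], [-1.25, 1.32], [0.18, 2.47], [-1.1, 4.24], [0.23, 1.98], [-2.94, 2.94]. Speed limits (rad/s): [2.57, 2.57, 3.14, 3.14, 3.14, 3.14, 3.14].

## Interface

Orientations are given as [roll, pitch, yaw] about the fixed x, y, z axes, in that order (R = Rz(yaw) Ry(pitch) Rx(roll)).
In Python, from cell import monitor, viewer, workorder gives the robot as it stands.
- The arm moves only by the tool arm_command, never from a script. Its argument "series" is one flat list of numbers, 5 for each row, row after row: the opening in per cent of the stroke, from 0 (shut) to 100 (fully open), then the shift along the tool's x, y, z in cm, then the turn about the tool's z in degrees. In form: [claw, x, y, z, roll, claw, x, y, z, roll, ...]. A call has exactly 5 rows; each row is the pose to reach, as a shift and turn from the pose commanded when the call began, along the tool's axes at that moment; what a row does not reach only later rows make up. A row lasts 1/12 s, in which the tool goes at most 41.7 mm and 7.16 degrees, less where a joint would pass 70% of its speed; a pose out of reach is approached as far as the arm can. A call with a gripper value outside its range is refused whole. The fingers move at their own pace and stop on an object; the grip force is fixed at half the most. Time passes only in rows, so rows that repeat a pose let the fingers close, or fill a call up. It gives the time, the measured TCP pose, the force, the opening and the grip force at its end, in the units of the state.
- monitor.read_state(): the state, without advancing time (a new reading comes with each control period).
- viewer.get_image(name): name is "scene" or "top" or "wrist"; returns (picture, depth): 400x640x3 uint8, red, green, blue; 400x640 float32, mm along the optical axis (not along the pixel's ray), 0 where there is no reading.
- viewer.camera_model(name): a dict with "mtx" (3x3 intrinsics, pixels), "dist_coeffs" ([k1, k2, p1, p2, k3] as OpenCV has them; the pictures are not rectified), "R" (3x3) and "t" (3): a world point X has camera coordinates R X + t. Camera axes: x right, y down, z forward; pixel columns grow to the right and rows downward; lengths in mm; the calibration is good to about 2 mm. A picture is of the moment at which its call begins: read the wrist's pose just before it. camera_model takes no time and is no camera call; for the wrist camera it gives the pose at the moment of the call.
- workorder.finish_job(): hands the job in; it is judged then, once.
The state is a dict: "clock": time; "qpos": joint angles; "qd": joint speeds; "tau": joint torques, N m; "eef_pos": TCP position; "tool_rot": TCP orientation; "force": force on the tool from outside, world axes, zero at the start; "torque": the same for the moment, N m; "width": finger opening in mm; "gripper_force": force on a finger pad.
Only numpy, scipy, OpenCV 4.12 (cv2) and the standard library are available. Lean on these libraries where they do the work, as an engineer would, in place of code of your own. Each camera call takes 0.05 s, during which the arm holds its last target. There are 200 camera calls.

## Task

Two masks lie on clamp stands on the stall table. Lock the horned red mask's stand: turn the black knob on that stand clockwise (seen from above), from its white mark towards its green mark, until it clicks past its detent and stays locked at the green mark, then let go. Leave the spotted yellow mask's stand unlocked, and leave the blue paint jar standing where it is.

Things in the scene. Friction and masses are not known exactly. Their poses are not given: they have to be found in the camera images.
- red_knob_grip (a point): Black bar knob on the horned red mask's stand, upright axis. Point on the axis, 12 mm below the bar's top, 70 mm above the table. Bar 48 mm long (point x, turns with the knob; white pointer at -x), 14 wide, 36 tall, on a 48 mm disc, its top 24 mm below the point. Fixed collar below: 84 mm wide, white and green ticks. Mask (under 115 mm high) from 105 mm beyond the knob, away from the robot.
- red_knob (a joint): Angle of that knob, rad, growing clockwise from above: 0 at the white tick (unlocked, where it starts), 1.2 at the green tick (locked); hard stops at both. A spring detent resists with up to 0.12 N m, most at the start, and turns it back if let go before 0.65; dead centre is at 0.75, and past 0.85 it clicks over: the spring carries it to the locked stop and keeps it there.
- yellow_knob (a joint): Angle of the look-alike knob on the other stand, that of the spotted yellow mask; same meaning. Starts at 0 (unlocked), to be left so. Both stands are steel plates 290 x 150 x 15 mm fixed to the table, knob at the end nearer the robot; their places (may be swapped) and yaws vary.
- paint_jar: Loose blue paint jar with a white cap, 54 mm diameter, 70 mm high, standing on the table between the two knobs; origin at the centre of its underside, z up.
Mind the look-alikes: they are no part of the job. Several things have the shape of the paint_jar; the one meant has the colours described above.

How it is judged:
By the outcome, as a careful person would: the job done as asked, in the order asked, and still so for the second after the job is handed in, with the robot touching nothing.
It also fails if it takes over 35 s, if anything falls off the work surface, if the arm or the gripper's body presses on something with over 40 N, if the wrist force passes 120 N, or if a joint passes its speed limit or range.

## Working session

There is one attempt and no reset: what is moved stays moved. The work goes in short steps, Python scripts to look and compute and a tool call to move; the robot and the scene stay as the last step left them, time stands still between calls to the robot, and variables do not carry over. Pictures are saved under pics/ and viewed, at most 10 in all, crops included, and the job is handed in when it is done.

Besides the shell and the picture viewer there is one more tool, called after "Call:" as name(argument=value, ...) on one line, values as JSON. arm_command: Moves the arm, as the interface text tells. Its arguments: {"type":"object","properties":{"series":{"type":"array","items":{"type":"number"}}},"required":["series"]}

```bash
mkdir -p pics; ls; python3 - <<'E'
from cell import monitor, viewer, workorder
import cv2,numpy as np,pickle
s=monitor.read_state();print(s)
d={}
for n in("scene","top"):
    p,z=viewer.get_image(n);m=viewer.camera_model(n);d[n]=(p,z,m)
    cv2.imwrite(f"pics/{n}1.png",p[:,:,::-1]);print(n,m)
pickle.dump(d,open("d.pkl","wb"))
E
```

```text
pics
{'clock': 0.0, 'qpos': array([ 1.1662104 ,  0.62935043,  0.03843366,  1.51837619, -0.02703295,
        0.9963131 , -0.0200381 ]), 'qd': array([-0.00077015, -0.00026469,  0.00094044, -0.0007698 ,  0.00044489,
        0.00296834,  0.00035569]), 'tau': array([-1.01507270e-03, -5.63398147e+01,  1.22641660e+00, -1.93448085e+01,
        1.12274659e-02,  1.05010509e-02, -8.46321413e-08]), 'eef_pos': array([ 215.85180373, -612.43919316,  230.38353297]), 'tool_rot': array([-3.13966290e+00, -6.40320082e-06,  3.38736415e-01]), 'force': array([-0.08719815, -0.62108553, -0.44490823]), 'torque': array([-0.00635284, -0.01010678, -0.03512603]), 'gripper_force': 0.0, 'width': 85.33104336376859}
scene {'mtx': array([[437.81422149,   0.        , 320.62203079],
       [  0.        , 437.81422149, 201.55009485],
       [  0.        ,   0.        ,   1.        ]]), 'dist_coeffs': array([-0.03470128,  0.        ,  0.        ,  0.        ,  0.        ]), 'R': array([[-0.65803662,  0.75296238,  0.00595414],
       [ 0.62609673,  0.55152359, -0.55120287],
       [-0.41831888, -0.35898381, -0.83435001]]), 't': array([ 312.0151163 , -264.42862071, 1094.49263358])}
top {'mtx': array([[411.81682996,   0.        , 320.09293562],
       [  0.        , 411.81682996, 195.81507617],
       [  0.        ,   0.        ,   1.        ]]), 'dist_coeffs': array([-0.08206984,  0.        ,  0.        ,  0.        ,  0.        ]), 'R': array([[-0.00432083, -0.99996797, -0.00673744],
       [-0.98096949,  0.00554641, -0.1940827 ],
       [ 0.19411385,  0.00577063, -0.98096203]]), 't': array([ -4.31408034, 479.75791628, 661.45719462])}
```

View pics/top1.png

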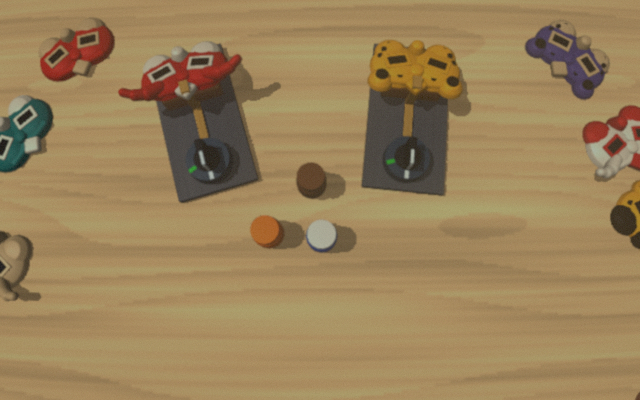

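View pics/scene1.png

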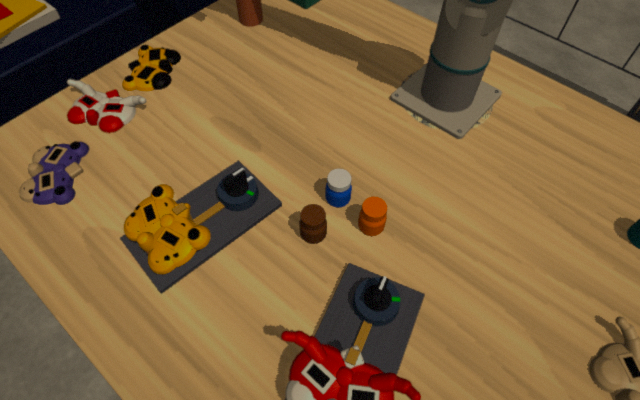

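The top view shows two stands. The red horned mask's stand is at left with its knob at about (209,157), and the yellow mask's is at right with its knob at about (407,157). The jars are blue/white at (322,236), orange at (266,231) and brown at (311,180). The red knob meant is the one at (209,157), because the horned red mask lies on that same plate. The blue jar is the white-capped one. The loose red masks at (77,50) and (615,140) have no stand. I'll confirm in a crop and measure.

```bash
cat > h.py <<'E'
import cv2,numpy as np
def world(z,m):
    """world points for every pixel of a depth image"""
    v,u=np.mgrid[:z.shape[0],:z.shape[1]]
    n=cv2.undistortPoints(np.stack([u,v],-1).reshape(-1,1,2).astype(float),m["mtx"],m["dist_coeffs"]).reshape(*z.shape,2)
    c=np.dstack([n*z[...,None],z])
    return (c-m["t"])@m["R"]
def ray(px,m,h):
    n=cv2.undistortPoints(np.array(px,float).reshape(-1,1,2),m["mtx"],m["dist_coeffs"]).reshape(-1,2)
    d=np.c_[n,np.ones(len(n))]@m["R"]; o=-m["R"].T@m["t"]
    return o+d*((h-o[2])/d[:,2])[:,None]
def bar(p,W,c0,r=60):
    """min-area rect of points of the bar's top near c0"""
    k=(np.hypot(W[...,0]-c0[0],W[...,1]-c0[1])<r)&(W[...,2]>74)&(W[...,2]<92)
    q=W[k]; (c,s,a)=cv2.minAreaRect(q[:,:2].astype(np.float32)); return len(q),c,s,a,np.median(q[:,2])
E
python3 - <<'E'
from h import *; import pickle
d=pickle.load(open("d.pkl","rb"))
p,z,m=d["top"];W=world(z,m)
for n,px in(("red",(209,157)),("yel",(407,157))):
    c0=ray([px],m,60)[0];print(n,c0,bar(p,W,c0))
    s,zs,ms=d["scene"];Ws=world(zs,ms);print(" scene",bar(s,Ws,c0))
hsv=cv2.cvtColor(p,cv2.COLOR_RGB2HSV)
g=cv2.inRange(hsv,(50,120,60),(75,255,255)); g[:120]=0
n,l,st,ce=cv2.connectedComponentsWithStats(g);print(ce[1:][st[1:,4]>5],ray(ce[1:][st[1:,4]>5],m,25))
print("jars",ray([(322,236),(266,231),(311,180)],m,70), "white tick",ray([(211,175)],m,25))
print("plate",ray([(180,201),(258,182),(158,97),(235,75)],m,15))
cr=p[30:260,110:450,::-1];cv2.imwrite("pics/c.png",cv2.resize(p[110:210,150:290,::-1],None,fx=5.5,fy=5.5,interpolation=2))
E
```

```text
red [546.91290924 185.72135031  60.        ] (233, (549.4462280273438, 193.91989135742188), (49.50080108642578, 14.508452415466309), 16.069204330444336, np.float64(81.81665028801629))
 scene (248, (551.497802734375, 197.40147399902344), (50.18857955932617, 14.015006065368652), 16.52878761291504, np.float64(82.60681740985245))
yel [ 544.57688314 -157.02526613   60.        ] (244, (550.2069702148438, -161.24029541015625), (14.09322452545166, 47.75861358642578), 83.5677719116211, np.float64(81.95422635241508))
 scene (203, (551.3138427734375, -158.6303253173828), (16.43152618408203, 50.02539825439453), 84.15992736816406, np.float64(82.20322737861115))
[[390.14285714 161.        ]
 [192.23529412 168.73529412]] [[ 547.53944967 -133.52007266   25.        ]
 [ 535.56745063  225.59533947   25.        ]]
jars [[408.26460655  -9.66435826  70.        ]
 [416.84303271  82.15005327  70.        ]
 [502.29249426   8.28942979  70.        ]] white tick [[523.53791727 190.39259781  25.        ]]
plate [[477.89702781 248.05130084  15.        ]
 [512.28666851 106.19721636  15.        ]
 [682.37190611 305.70001657  15.        ]
 [725.3561401  157.15056648  15.        ]]
```

View pics/c.png

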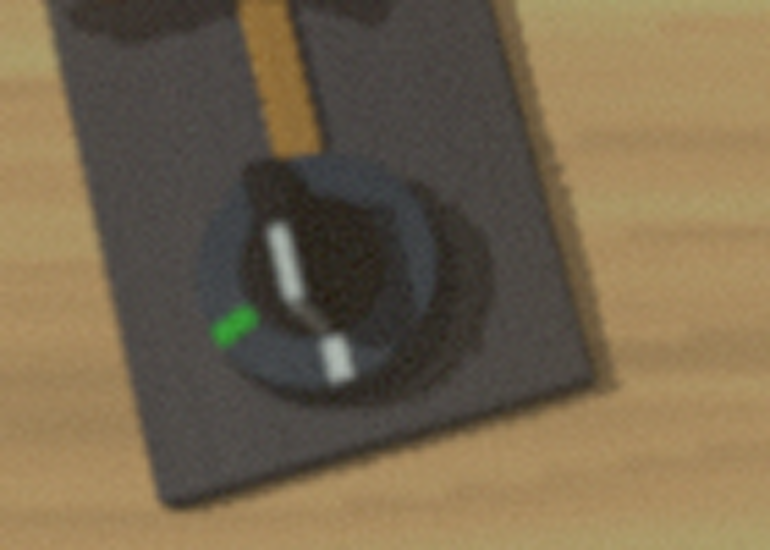

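The crop confirms it. The white pointer sits at the white tick near (337,360), towards the robot, with green at (235,325) clockwise from it. The knob is at about (550,195.5) with the bar at 16.3°. Next I travel there with the half-turned grasp (yaw about 196°), so that q7 ends up near its middle during the turn.

Call:
arm_command(series=[100,2.33,-2.6,0,-7,100,4.67,-5.2,0,-14,100,7,-7.8,0,-21,100,9.33,-10.4,0,-28,100,11.67,-13,0,-35])

```text
clock: 0.52
eef_pos: [283.1, -449.8, 231.0]
tool_rot: [-3.141, -0.0, 0.956]
force: [1.6, -0.4, 0.1]
width: 85.4
gripper_force: 0.0
```

```bash
python3 -c "
from cell import monitor
s=monitor.read_state();print(s['qpos'],s['eef_pos'],s['tool_rot'])"
```

```text
[ 1.05336223  0.46166966 -0.14027488  1.84483629  0.08359632  0.84139394
  0.25651711] [ 283.0998406  -449.82964332  231.01740338] [-3.14098893e+00 -2.21525236e-04  9.55526732e-01]
```

Call:
arm_command(series=[100,3.4,-0.8,0,-7,100,6.8,-1.6,0,-14,100,10.2,-2.4,0,-21,100,13.6,-3.2,0,-28,100,17,-4,0,-35])

```text
clock: 0.93
eef_pos: [349.4, -288.5, 231.3]
tool_rot: [-3.141, 0.0, 1.566]
force: [0.1, -0.3, 0.0]
width: 85.6
gripper_force: 0.0
```

Call:
arm_command(series=[100,3.24,1.3,0,-7,100,6.48,2.6,0,-14,100,9.72,3.9,0,-21,100,12.96,5.2,0,-28,100,16.2,6.5,0,-35])

```text
clock: 1.35
eef_pos: [416.1, -127.3, 231.3]
tool_rot: [-3.141, 0.0, 2.177]
force: [0.2, -0.3, -1.1]
width: 85.6
gripper_force: 0.0
```

Call:
arm_command(series=[100,1.9,2.9,0,-7,100,3.8,5.8,0,-14,100,5.7,8.8,0,-21,100,7.6,11.7,0,-28,100,9.5,14.6,0,-35])

```text
clock: 1.77
eef_pos: [483.0, 33.5, 231.2]
tool_rot: [-3.141, -0.0, 2.788]
force: [0.4, 0.2, -0.7]
width: 85.0
gripper_force: 0.0
```

Call:
arm_command(series=[100,-0.1,3.5,0,-7,100,-0.2,7,0,-14,100,-0.3,10.5,0,-21,100,-0.5,14,0,-28,100,-0.6,17.5,0,-35])

```text
clock: 2.18
eef_pos: [550.4, 195.0, 230.9]
tool_rot: [-3.141, -0.001, -2.885]
force: [1.4, -0.3, -0.1]
width: 85.3
gripper_force: 0.0
```

```bash
python3 - <<'E'
from cell import monitor,viewer
from h import *
s=monitor.read_state();print(s['qpos'],s['eef_pos'],s['tool_rot'])
m=viewer.camera_model("wrist");p,z=viewer.get_image("wrist")
W=world(z,m);print(bar(p,W,(550,195.5)))
cv2.imwrite("pics/w1.png",p[:,:,::-1])
E
```

```text
[ 0.1087987   0.64836219 -0.81709388  1.69305706  0.53635758  1.0393922
  0.93952192] [550.37318957 194.95221514 230.92666756] [-3.14113541e+00 -5.87593206e-04 -2.88464045e+00]
(890, (549.8721313476562, 195.0970001220703), (49.46177291870117, 13.930718421936035), 16.639806747436523, np.float64(80.86171259574296))
```

View pics/w1.png

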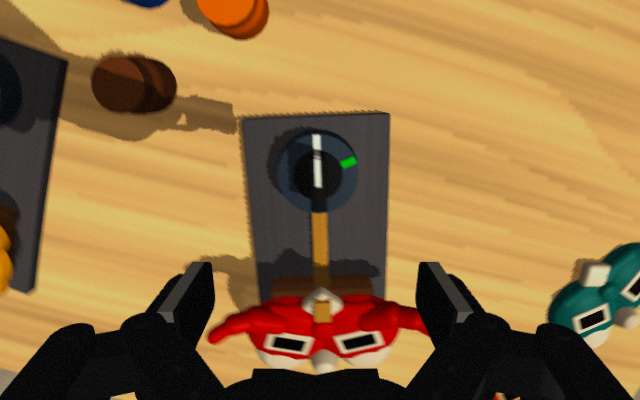

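The wrist view shows the red knob at about (317,170), its pointer at the white tick and green at (349,162). The measured centre is (549.9,195.1) with the bar at 16.6°, so the tool is right above it. Descending.

Call:
arm_command(series=[100,0,0,3.5,-1,80,0,0,7.5,-2,70,0,0,11.5,-2,60,0,0,15,-2,60,0,0,17.6,-2])

```text
clock: 2.65
eef_pos: [548.2, 192.3, 51.9]
tool_rot: [-3.141, -0.004, -2.856]
force: [0.5, -0.7, -0.1]
width: 51.1
gripper_force: 0.0
```

Call:
arm_command(series=[40,0,0,0,0,26,0,0,0,0,22,0,0,0,0,22,0,0,0,0,22,0,0,0,0])

```text
clock: 3.07
eef_pos: [551.2, 194.3, 57.4]
tool_rot: [3.141, 0.004, -2.856]
force: [0.3, 0.4, 0.7]
width: 18.7
gripper_force: 0.0
```

Call:
arm_command(series=[22,0,0,0,4,22,0,0,0,8,22,0,0,0,12,22,0,0,0,16,22,0,0,0,20])

```text
clock: 3.48
eef_pos: [549.3, 196.0, 56.9]
tool_rot: [3.138, 0.0, 3.077]
force: [-3.0, 2.2, 1.7]
width: 18.8
gripper_force: 3.6
```

Call:
arm_command(series=[22,0,0,0,4,22,0,0,0,8,22,0,0,0,12,22,0,0,0,16,22,0,0,0,20])

```text
clock: 3.9
eef_pos: [549.3, 196.8, 56.9]
tool_rot: [3.137, -0.001, 2.728]
force: [-3.0, 4.2, 0.3]
width: 18.4
gripper_force: 2.5
```

Contact is light and the knob is turning. Continuing to about 69°.

Call:
arm_command(series=[22,0,0,0,4,22,0,0,0,8,22,0,0,0,12,22,0,0,0,16,22,0,0,0,20])

```text
clock: 4.32
eef_pos: [550.7, 194.8, 56.9]
tool_rot: [3.139, 0.001, 2.378]
force: [-0.2, -0.5, -0.2]
width: 18.9
gripper_force: 0.0
```

Call:
arm_command(series=[22,0,0,0,3,22,0,0,0,6,22,0,0,0,9,22,0,0,0,9,22,0,0,0,9])

```text
clock: 4.73
eef_pos: [550.5, 194.2, 56.4]
tool_rot: [3.14, 0.0, 2.225]
force: [0.3, -1.5, -0.8]
width: 18.8
gripper_force: 0.0
```

The force dropped to nothing, which suggests it clicked over. Opening and rising straight up, then looking.

Call:
arm_command(series=[50,0,0,0,0,80,0,0,0,0,80,0,0,0,0,80,0,0,-2,0,80,0,0,-5,0])

```text
clock: 5.15
eef_pos: [547.7, 192.8, 103.3]
tool_rot: [-3.136, -0.002, 2.224]
force: [-0.5, 0.1, -0.3]
width: 68.3
gripper_force: 0.0
```

Call:
arm_command(series=[100,0,0,-3.5,0,100,0,0,-7,0,100,0,0,-10,0,100,0,0,-13,0,100,0,0,-13,0])

```text
clock: 5.57
eef_pos: [553.0, 195.6, 241.5]
tool_rot: [3.131, 0.003, 2.224]
force: [0.8, 1.0, -0.4]
width: 85.3
gripper_force: 0.0
```

```bash
python3 - <<'E'
from cell import monitor,viewer
from h import *
print(monitor.read_state()['eef_pos'])
m=viewer.camera_model("wrist");p,z=viewer.get_image("wrist")
print(bar(p,world(z,m),(550,195.5)))
s,zs=viewer.get_image("scene");print("yel",bar(s,world(zs,viewer.camera_model("scene")),(550.5,-160)))
cv2.imwrite("pics/w2.png",np.vstack([p,s])[:,:,::-1][:, :] if 0 else np.hstack([cv2.resize(p,(400,250)),cv2.resize(s,(400,250))])[:,:,::-1])
E
```

```text
[553.03790534 195.6368639  241.49613563]
(851, (549.6361083984375, 196.59005737304688), (13.619352340698242, 48.233436584472656), 37.46767044067383, np.float64(80.86778594559887))
yel (199, (551.6461791992188, -158.73910522460938), (16.187868118286133, 49.23271179199219), 81.99523162841797, np.float64(82.27718839612167))
```

View pics/w2.png

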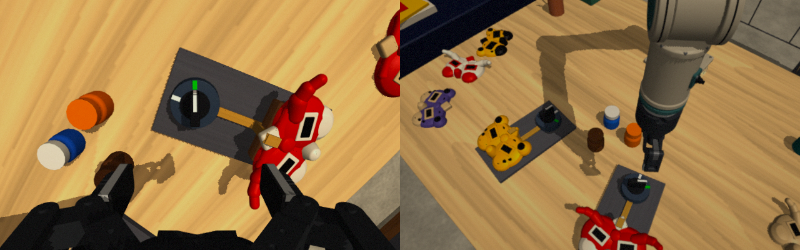

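The picture shows the red knob's pointer at the green mark (195,85). The bar has turned 69°, which is 1.2 rad, so it is locked. The yellow knob hasn't moved, and the blue jar is upright where it was. Handing in.

```bash
python3 -c "
from cell import workorder
print(workorder.finish_job())"
```

```text
the job is handed in; nothing more can be done
None
```

The red mask's stand is locked: its knob turned 69° (1.2 rad) to the green mark and stayed there after release. The yellow knob is still unlocked, the blue jar was not touched, and the job is handed in.

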